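Offer a chocolate ball on the sample dish

ROBOT

A 6-joint arm with a two-finger parallel gripper is mounted at the origin on the work surface. World frame = base frame: x ahead of the robot, y to its left, z up, the work surface at z = 0. Lengths are in m, angles in rad, forces in N, time in s.
With the tool pointing down it reaches from about 0.375 to 0.9 m from the base axis. Payload 3.1 kg.
Tool frame: the origin (TCP) lies at the very end of the fingers, on their centre line; the grasp point (between the pads) lies 19 mm behind it; x points along the fingers, y is the direction in which the jaws open and shut, and the axes are right-handed (so a half turn about x gives the same grasp; the last joint's range is limited). The gripper opens to 85 mm and grips with 20 to 120 N. Pads are 22 mm wide; open, the fingers measure 114 mm over their backs; the gripper's body (76 mm by 85 mm) begins 54 mm behind the grasp point. The pads swing forward as they close: fully open they stand 13 mm farther back than shut.
Start: joints at [1.071, 0.527, 1.433, -0, 1.181, -0.178], TCP at [0.198, 0.593, 0.231] pointing down, gripper open.
Joint ranges: [-3.08, 3.08], [-0.75, 2.2], [0.22, 2.44], [-1.43, 4.57], [0, 2.65], [-2.85, 2.85]. Speed limits (rad/s): [2.79, 2.79, 3.14, 3.14, 3.14, 3.14].

INTERFACE

Orientations are given as a unit quaternion [x, y, z, w].
In Python, from station import sense, snapshot, camera_model, sign_off gives the robot as it stands.
- The arm moves only by the tool step_arm, never from a script. Its argument "increments" is one flat list of numbers, 5 for each row, row after row: the shift along the tool's x, y, z in units of 60 mm (1.0 is 60 mm), then the turn about the tool's x in units of 5 degrees (1.0 is 5 degrees), then the closure, from 0 (fully open) to 1 (shut). A call has exactly 5 rows; each row is the pose to reach, as a shift and turn from the pose measured when the call began, along the tool's axes at that moment; what a row does not reach only later rows make up. A row lasts 1/8 s, in which the tool goes at most 62.5 mm and 10.7 degrees, less where a joint would pass 70% of its speed; a pose out of reach is approached as far as the arm can. A call with a gripper value outside its range is refused whole. The fingers move at their own pace and stop on an object; "grip_force" is the grip in N (left out, the last holds). Time passes only in rows, so rows that repeat a pose let the fingers close, or fill a call up. It gives the time, the measured TCP pose, the force and the opening at its end, in the units of the state.
- sense(): the state, without advancing time (a new reading comes with each control period).
- snapshot(name): name is "side" or "top"; returns the picture (384x512x3 uint8, blue, green, red); there is no depth.
- camera_model(name): a dict with "vertical_fov" (degrees; the focal length in pixels is half the picture's height over the tangent of half this angle, whatever the lens; pixels are square), "cx", "cy" (the principal point, pixels), "R" (3x3) and "t" (3): a world point X has camera coordinates R X + t. Camera axes: x right, y down, z forward; pixel columns grow to the right and rows downward; lengths in m; the calibration is good to about 2 mm. A picture is of the moment at which its call begins. camera_model takes no time and is no camera call.
- sign_off(): hands the job in, once; it reports no verdict.
The state is a dict: "t": time; "q": joint angles; "qd": joint speeds; "tau": joint torques, N m; "tcp_pos": TCP position; "tool_rot": TCP orientation; "force": force on the tool from outside, world axes, zero at the start; "ft_torque": the same for the moment, N m; "finger_gap": opening from 0.0 (shut) to 1.0 (fully open).
Only numpy, scipy, OpenCV 4.12 (cv2) and the standard library are available. Lean on these libraries where they do the work, as an engineer would, in place of code of your own. Each camera call takes 0.05 s, during which the arm holds its last target. There are 200 camera calls.

TASK

Pick the one round chocolate ball out of the crate of moulded chocolates, leaving the other pieces in the crate, and set it gently into the middle of the sample dish on the marble board. Then take the dish by its upright handle, lift it and turn it level through a quarter turn (anticlockwise seen from above) so that its handle points squarely over the board's near long edge, towards you, with the ball staying in the middle of the dish. Finish while still holding the dish level and still about a hand's breadth (10 cm) above the middle of the board, and do not disturb the jar, the tin and the big boot on the counter.

Things in the scene. Friction and masses are not known exactly. Their poses are not given: they have to be found in the camera images.
- ball_center (a point): Centre of the loose milk-chocolate ball, 40 mm in diameter, about 30 g. It starts on the crate's floor (centre 25 mm above the counter) in any of six places, a loose 80 mm grid, three along the crate's x, two along its y; about 25 mm is free on each side of it along x and y. The five other pieces are of the same chocolate and like size, up to 52 mm tall; only this one is a ball.
- crate: White open-topped plastic crate fixed to the counter, 270 mm (its x) by 200 mm (its y), 50 mm tall, walls and floor 5 mm thick. Origin at the centre of its underside, on the counter; z up. It stands to the left or to the right, the board on the other side.
- board_top (a point): Centre of the top face of the white marble serving board, fixed to the counter: 200 mm (its x) by 300 mm (its y), 15 mm thick. Its x axis points away from the robot (within 0.3 rad), so its near long edge lies on its -x side; z up.
- dish_middle (a point): Lowest point of the dish's upper face, 6 mm above its underside (21 mm above the counter on the board). Loose aluminium dish, 126 mm across, 220 g. The face is a cone rising 12 degrees to a 25 mm high rim; a ball rolls to this point and rests with its centre 20 mm above. Dish x runs along the handle, z up; at the start x points along the board's +y (within 0.2 rad), to the robot's left.
- dish_handle (a point): Grip point of the dish's upright wooden handle, 90 mm from the dish's middle along dish x, 40 mm above the underside. The handle is an upright slab, 54 mm long along dish x, 14 mm thick (grip across this), from 22 to 55 mm above the underside. The dish overhangs to one side, so grip firmly (30 to 40 N).
- egg: Chocolate egg, lying, 46 mm long, 30 mm thick, in the crate with the ball. Not to be taken out. Origin on its underside.
- bar: Small chocolate bar, 44 by 30 by 16 mm, in the crate with the ball. Not to be taken out. Origin on its underside.
- star: Six-pointed chocolate star, lying flat, 42 mm across, 18 mm thick, in the crate with the ball. Not to be taken out. Origin on its underside.
- boot: Little chocolate boot, 42 mm long, 52 mm tall, in the crate with the ball. Not to be taken out. Origin on its underside.
- bag: Little chocolate handbag with an arched handle, 42 by 20 mm, 46 mm tall, in the crate with the ball. Not to be taken out. Origin on its underside.
- jar: Bystander: amber glass jar, 64 mm diameter, 75 mm tall, standing beyond the board and crate. Origin at the centre of its underside.
- big_boot: Bystander: large dark chocolate boot with an ivory top, 95 mm long, 82 mm tall. Origin at the centre of its underside.
- tin: Bystander: steel tin, 72 mm diameter, 70 mm tall. Origin at the centre of its underside.
Not all that is in view belongs to the job. What is shaped like the part that bears ball_center but white is not meant.

How it is judged:
By the outcome, as a careful person would: the job done as asked, in the order asked, and still so for the second after the job is handed in, while the arm keeps its last pose, push and grip.
It also fails if it takes over 61 s, if anything falls off the work surface, if the arm or the gripper's body presses on something with over 40 N, if the wrist force passes 120 N, or if a joint passes its speed limit or range.

## Working session

There is one attempt and no reset: what is moved stays moved. The work goes in short steps, Python scripts to look and compute and a tool call to move; the robot and the scene stay as the last step left them, time stands still between calls to the robot, and variables do not carry over. Pictures are saved under pics/ and viewed, about 8 in all and at most 12, crops included, and the job is handed in when it is done.

Besides the shell and the picture viewer there is one more tool, called after "Call:" as name(argument=value, ...) on one line, values as JSON. step_arm: Moves the arm, as the interface text tells. Its arguments: {"type":"object","properties":{"increments":{"type":"array","items":{"type":"number"}},"grip_force":{"type":"number"}},"required":["increments"]}

```bash
mkdir -p pics
cat > h.py <<'E'
import numpy as np, cv2
from station import sense, snapshot, camera_model, sign_off
from scipy.spatial.transform import Rotation as Ro
def cam(n):
    c=camera_model(n); f=192/np.tan(np.radians(c["vertical_fov"])/2)
    return f,c["cx"],c["cy"],np.array(c["R"]),np.array(c["t"])
def proj(n,X):
    f,cx,cy,R,t=cam(n); p=np.atleast_2d(X)@R.T+t
    return np.c_[cx+f*p[:,0]/p[:,2],cy+f*p[:,1]/p[:,2]]
def back(n,u,v,z):
    f,cx,cy,R,t=cam(n); d=R.T@np.array([(u-cx)/f,(v-cy)/f,1]); o=-R.T@t
    return o+d*(z-o[2])/d[2]
E
python3 - <<'E'
from h import *
for n in("top","side"):
    cv2.imwrite(f"pics/{n}0.png",cv2.resize(snapshot(n),(800,600),interpolation=cv2.INTER_CUBIC)); c=camera_model(n); print(n,c)
s=sense(); print(s); print(Ro.from_quat(s["tool_rot"]).as_matrix().round(3))
E
```

```text
top {'vertical_fov': 50.61769557946029, 'cx': 247.0340741520412, 'cy': 190.33081269579046, 'R': array([[ 0.1387335 , -0.9903271 ,  0.00229311],
       [-0.96551807, -0.13577238, -0.22212771],
       [ 0.22029043,  0.02860251, -0.97501488]]), 't': array([-0.01889454,  0.63523761,  0.97153478])}
side {'vertical_fov': 54.30943806116731, 'cx': 257.02604608159874, 'cy': 183.2841694001836, 'R': array([[-0.72308307, -0.69051766, -0.01833673],
       [-0.31961796,  0.35798866, -0.87731891],
       [ 0.61236854, -0.6285137 , -0.47955739]]), 't': array([0.48833646, 0.22437754, 0.56804723])}
{'t': 0.1, 'q': array([ 1.07050914e+00,  5.28384970e-01,  1.43381845e+00, -7.77796294e-07,
        1.18140098e+00, -1.78552540e-01]), 'qd': array([-0.00094045, -0.0025332 , -0.00381987,  0.00098409, -0.00172076,
        0.00061676]), 'tau': array([-4.21258956e-04, -4.43301129e+01, -1.78585410e+01, -2.10920607e-04,
        3.88622531e-03, -1.12979893e-05]), 'tcp_pos': array([0.19731098, 0.59233394, 0.23041016]), 'tool_rot': array([ 0.11258947,  0.69821337, -0.113931  ,  0.69774023]), 'force': array([-0.4049668 , -0.09040165, -0.31354661]), 'ft_torque': array([ 0.01081141, -0.0407685 ,  0.015093  ]), 'finger_gap': 0.9988734656714977}
[[-0.001  0.316  0.949]
 [-0.002  0.949 -0.316]
 [-1.    -0.002 -0.   ]]
```

View pics/top0.png

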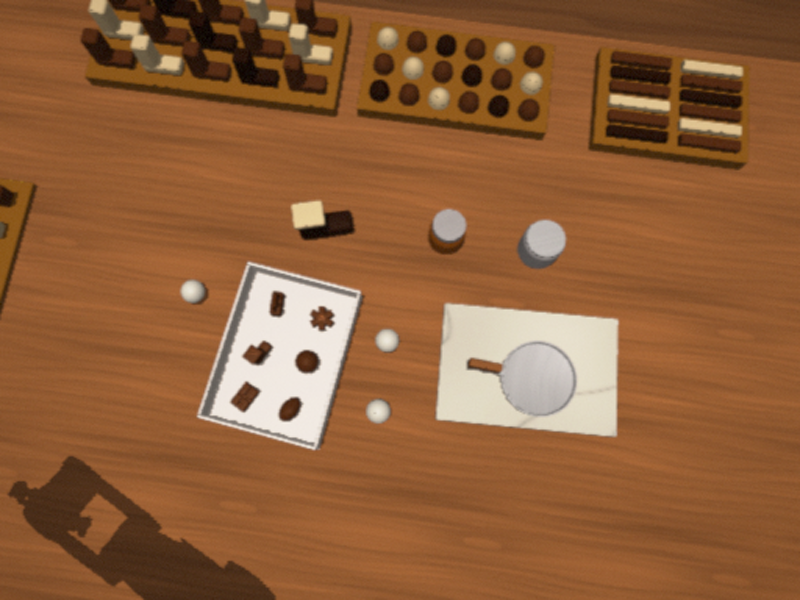

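View pics/side0.png

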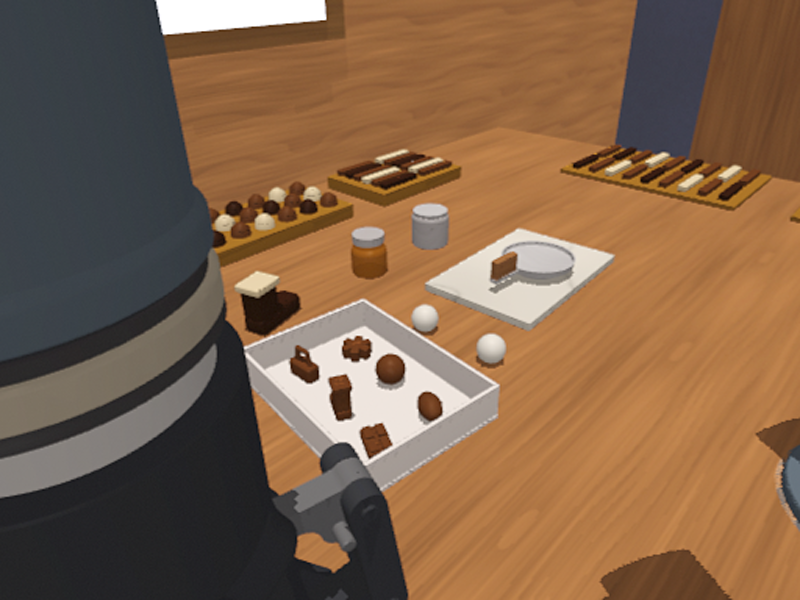

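The only brown round ball is in the crate at top (307,361) / side (390,368). The egg at (290,408) is elongated, and the three white balls at (193,291), (387,340) and (377,411) lie outside the crate, so they are the decoys. Next I'll measure and take one confirming crop.

Run:
```python
from h import *
im=snapshot("top"); sd=snapshot("side")
def s2(U,V): return (U+.5)/1.5625-.5,(V+.5)/1.5625-.5
# brown in crate
hsv=cv2.cvtColor(im,cv2.COLOR_BGR2HSV)
poly=np.array([s2(*p) for p in[(250,275),(350,297),(315,436),(210,412)]],np.int32)
m=np.zeros(im.shape[:2],np.uint8); cv2.fillPoly(m,[poly],255)
m&=((hsv[...,1]>90)&(hsv[...,2]<170)).astype(np.uint8)*255
n,l,st,c=cv2.connectedComponentsWithStats(m)
for i in range(1,n):
    if st[i,4]>20: print("piece",st[i],c[i].round(1),back("top",*c[i],.025).round(4))
# side ball
hs=cv2.cvtColor(sd,cv2.COLOR_BGR2HSV); U,V=map(int,s2(390,368)); w=sd[V-15:V+16,U-15:U+16]
ms=((hs[V-15:V+16,U-15:U+16,1]>90)&(hs[V-15:V+16,U-15:U+16,2]<170)).astype(np.uint8)
n,l,st,c=cv2.connectedComponentsWithStats(ms); 
for i in range(1,n):print("side",st[i],c[i]+[U-15,V-15])
# refine corners
g=cv2.cvtColor(im,cv2.COLOR_BGR2GRAY)
for nm,z,pts in(("crate",.05,[(249,263),(361,291),(317,448),(199,415)]),("board",.015,[(446,304),(618,319),(617,436),(437,419)])):
    p=np.array([s2(*p) for p in pts],np.float32).reshape(-1,1,2)
    p=cv2.cornerSubPix(g,p,(3,3),(-1,-1),(3,30,.01)).reshape(-1,2)
    W=np.array([back("top",*q,z) for q in p]); print(nm,p.round(1).tolist(),W.round(4).tolist(),"ctr",W.mean(0).round(4),[np.linalg.norm(W[i]-W[i-1]).round(4) for i in range(4)])
a=cv2.resize(im[160:295,120:240],None,fx=3.3,fy=3.3,interpolation=cv2.INTER_CUBIC)
b=cv2.resize(im[185:285,270:400],None,fx=3,fy=3,interpolation=cv2.INTER_CUBIC)
o=np.zeros((450,800,3),np.uint8); o[:a.shape[0],:a.shape[1]]=a; o[:b.shape[0],400:400+b.shape[1]]=b; cv2.imwrite("pics/crop1.png",o)
```

```text
piece [173 187   9  15  98] [176.8 193.9] [0.6062 0.2558 0.025 ]
piece [199 197  14  14 128] [205.6 203.3] [0.5918 0.1753 0.025 ]
piece [156 219  17  13 134] [164.3 225.5] [0.5179 0.2735 0.025 ]
piece [190 225  13  13 141] [196.1 231.1] [0.5149 0.1882 0.025 ]
piece [148 245  17  18 163] [156.4 253.6] [0.4429 0.2803 0.025 ]
piece [179 255  13  14 123] [184.9 261.4] [0.4335 0.2038 0.025 ]
side [ 0  0  3 10 27] [234.92592593 224.03703704]
side [  7   7  18  19 271] [249.43911439 235.81180812]
crate [[158.5, 167.39999389648438], [230.60000610351562, 186.5], [201.0, 287.5], [126.19999694824219, 266.3999938964844]] [[0.6656, 0.3118, 0.05], [0.6407, 0.1144, 0.05], [0.3752, 0.1492, 0.05], [0.3999, 0.3439, 0.05]] ctr [0.5204 0.2299 0.05  ] [np.float64(0.2677), np.float64(0.199), np.float64(0.2678), np.float64(0.1962)]
board [[284.3999938964844, 193.8000030517578], [395.29998779296875, 204.3000030517578], [394.1000061035156, 278.5], [279.0, 267.8999938964844]] [[0.649, -0.0302, 0.015], [0.6619, -0.3294, 0.015], [0.4658, -0.3378, 0.015], [0.4512, -0.0398, 0.015]] ctr [ 0.557  -0.1843  0.015 ] [np.float64(0.198), np.float64(0.2995), np.float64(0.1962), np.float64(0.2983)]
```

View pics/crop1.png

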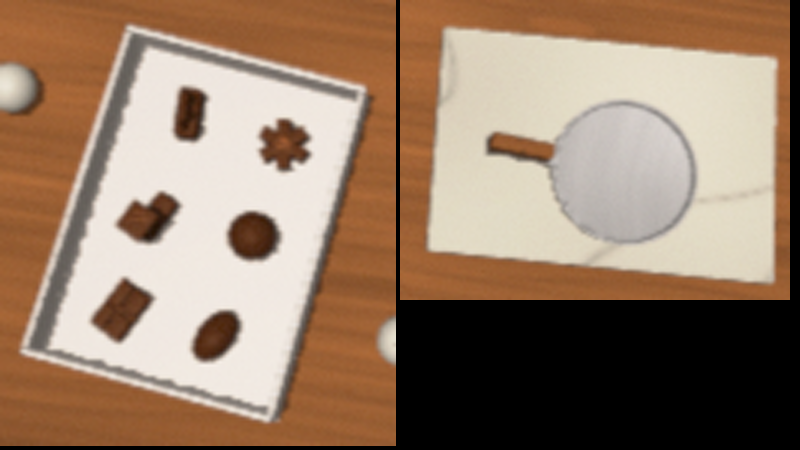

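The crop confirms it. The piece at (253,236) is round and brown, the only ball in the crate. Next I'll measure the dish and handle and triangulate the ball.

Run:
```python
from h import *
from scipy.optimize import least_squares as LS
im=snapshot("top"); hsv=cv2.cvtColor(im,cv2.COLOR_BGR2HSV)
r=LS(lambda X:np.r_[proj("top",X)[0]-[196.1,231.1],proj("side",X)[0]-[249.44,235.81]],[.5149,.1882,.025]); print("ball tri",r.x.round(4),"res px",r.fun.round(2))
s=hsv[...,1]; print(hsv[242,[290,300,315,330,345,360,375,385]].tolist())
sub=np.zeros_like(s); sub[200:275,285:392]=1
h=((s>110)&(sub>0)).astype(np.uint8); n,l,st,c=cv2.connectedComponentsWithStats(h)
for i in range(1,n):
    if st[i,4]>20:
        k=np.argwhere(l==i)[:,::-1].astype(np.float32)
        print("handle",st[i],c[i].round(1),cv2.minAreaRect(k))
        W=np.array([back("top",*q,.070)[:2] for q in k]); mu=W.mean(0); e=np.linalg.svd(W-mu)[2]; pr=(W-mu)@e.T
        print(mu.round(4),e[0].round(3),np.degrees(np.arctan2(*e[0][::-1])).round(1),np.ptp(pr,axis=0).round(4))
d=((s<18)&(sub>0)).astype(np.uint8); n,l,st,c=cv2.connectedComponentsWithStats(d); i=1+st[1:,4].argmax(); print("dish",st[i])
ct=max(cv2.findContours((l==i).astype(np.uint8),0,1)[0],key=cv2.contourArea).reshape(-1,2)
W=np.array([back("top",*q,.040)[:2] for q in ct])
f=LS(lambda p:np.hypot(*(W-p[:2]).T)-p[2],[*W.mean(0),.06],loss="soft_l1",f_scale=.001); print("rim",f.x.round(4))
```

```text
ball tri [0.5153 0.1886 0.0244] res px [-0.1  -0.18  0.15  0.03]
[[21, 34, 223], [22, 31, 223], [22, 33, 226], [14, 14, 198], [8, 14, 198], [6, 12, 205], [23, 31, 228], [23, 33, 226]]
handle [361 200  31   3  61] [379.5 200.7] ((376.0, 201.0), (2.0, 30.0), 90.0)
[ 0.6524 -0.27  ] [ 0.096 -0.995] -84.5 [0.0768 0.0062]
handle [300 230  21   8 115] [309.9 233.5] ((310.0159912109375, 233.41200256347656), (20.571826934814453, 5.634891986846924), 10.304845809936523)
[ 0.544  -0.1023] [-0.036 -0.999] -92.1 [0.0513 0.0144]
handle [285 270  52   5 151] [303.3 272.7] ((310.5, 272.0), (51.0, 4.0), 0.0)
[ 0.4455 -0.0963] [ 0.094 -0.996] -84.6 [0.1255 0.0105]
dish [ 320  218   49   48 1760]
rim [ 0.5393 -0.1965  0.0598]
```

```bash
cat >> h.py <<'E'
def go(p,yaw):
    s=sense(); R=Ro.from_quat(s["tool_rot"]).as_matrix(); y=np.degrees(np.arctan2(R[1,1],R[0,1]))
    print("t %.2f"%s["t"],"p",s["tcp_pos"].round(4),"yaw %.1f"%y,"tilt",R[:2,0].round(4),"F",s["force"].round(1),"gap %.3f"%s["finger_gap"])
    for P,Y in zip(np.atleast_2d(p),np.atleast_1d(yaw)): print("->",P,(R.T@(P-s["tcp_pos"])/.06).round(3),"turn %.2f"%(-((Y-y+180)%360-180)/5))
E
python3 -c "
from h import *
go([[.515,.1886,.15],[.515,.1886,.1],[.515,.1886,.012]],[37.5]*3)"
```

```text
t 0.25 p [0.1975 0.5926 0.2308] yaw 71.6 tilt [-0.0005 -0.0009] F [0.  0.3 0.4] gap 1.004
-> [0.515  0.1886 0.15  ] [ 1.35  -4.713  7.151] turn 6.81
-> [0.515  0.1886 0.1   ] [ 2.184 -4.712  7.151] turn 6.81
-> [0.515  0.1886 0.012 ] [ 3.65  -4.711  7.151] turn 6.81
```

Call:
step_arm(increments=[0.05,-0.4,0.6,0.8,0.1,0.1,-0.9,1.35,1.7,0.2,0.2,-1.45,2.2,2.7,0.3,0.3,-2.0,3.05,3.8,0.34,0.4,-2.5,3.8,4.8,0.34], grip_force=20)

```text
t: 0.88
tcp_pos: [0.3676, 0.3766, 0.2069]
tool_rot: [0.257, 0.659, -0.257, 0.659]
force: [-0.3, -0.7, 0.2]
finger_gap: 0.659
```

```bash
python3 -c "
from h import *
go([[.515,.1886,.15],[.515,.1886,.1]],[37.5]*2)"
```

```text
t 0.88 p [0.3676 0.3766 0.2069] yaw 47.4 tilt [ 0.0001 -0.0007] F [-0.3 -0.7  0.2] gap 0.659
-> [0.515  0.1886 0.15  ] [ 0.951 -0.641  3.929] turn 1.98
-> [0.515  0.1886 0.1   ] [ 1.784 -0.641  3.929] turn 1.98
```

Call:
step_arm(increments=[0.2,-0.15,0.9,0.5,0.34,0.4,-0.3,1.8,1.0,0.34,0.6,-0.45,2.8,1.5,0.34,0.8,-0.6,3.6,2.0,0.34,0.95,-0.64,3.93,2.0,0.34])

```text
t: 1.5
tcp_pos: [0.5168, 0.1864, 0.1496]
tool_rot: [0.314, 0.633, -0.315, 0.634]
force: [-0.1, -0.2, -0.1]
finger_gap: 0.66
```

Run:
```python
from h import *
go([[.515,.1886,.08],[.515,.1886,.012]],[37.5]*2)
b=snapshot("side"); a=snapshot("top")
o=np.hstack([cv2.resize(a[140:300,110:250],(400,457)),cv2.resize(b[100:340,150:360],(400,457))]); cv2.imwrite("pics/above.png",o)
```

```text
t 1.50 p [0.5168 0.1864 0.1496] yaw 37.2 tilt [ 0.0007 -0.0007] F [-0.1 -0.2 -0.1] gap 0.660
-> [0.515  0.1886 0.08  ] [ 1.159 -0.003 -0.048] turn -0.06
-> [0.515  0.1886 0.012 ] [ 2.293 -0.003 -0.049] turn -0.06
```

View pics/above.png

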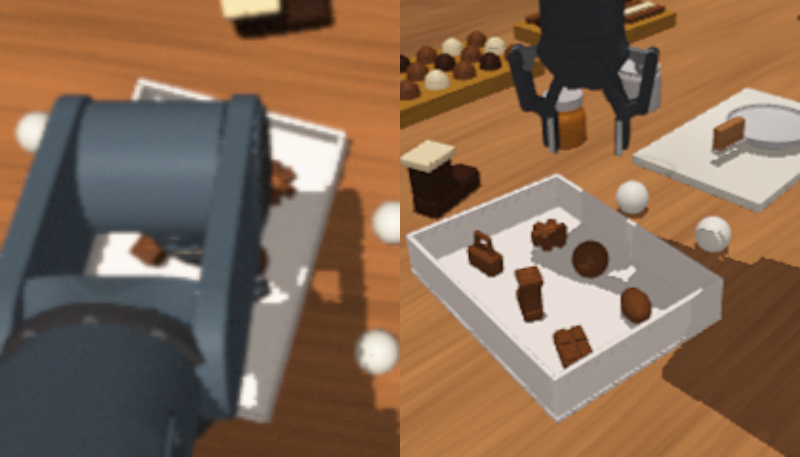

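The open fingers, at (553,140) and (622,140), straddle the line above the ball at (590,258). I'll lower in two calls.

Call:
step_arm(increments=[0.4,0.0,-0.05,0.0,0.34,0.8,0.0,-0.05,0.0,0.34,1.15,0.0,-0.05,0.0,0.34,1.4,0.0,-0.05,0.0,0.34,1.5,0.0,-0.05,0.0,0.34])

```text
t: 2.22
tcp_pos: [0.5129, 0.1906, 0.0586]
tool_rot: [0.313, 0.634, -0.314, 0.633]
force: [0.8, -0.9, -0.1]
finger_gap: 0.653
```

```bash
python3 -c "
from h import *
go([[.515,.1886,.012]],[37.5])"
```

```text
t 2.23 p [0.5129 0.1906 0.0586] yaw 37.3 tilt [-0.0024 -0.0008] F [ 0.8 -0.9 -0.1] gap 0.653
-> [0.515  0.1886 0.012 ] [0.776 0.01  0.049] turn -0.03
```

Call:
step_arm(increments=[0.25,0.0,0.04,0.0,0.34,0.5,0.0,0.04,0.0,0.34,0.7,0.0,0.04,0.0,0.34,0.78,0.0,0.04,0.0,0.34,0.78,0.0,0.04,0.0,0.34])

```text
t: 2.85
tcp_pos: [0.514, 0.1886, 0.0113]
tool_rot: [0.313, 0.635, -0.315, 0.633]
force: [1.2, -0.0, 0.0]
finger_gap: 0.659
```

```bash
python3 -c "
from h import *
go([[.515,.1886,.012]],[37.5])"
```

```text
t 2.85 p [0.514  0.1886 0.0113] yaw 37.3 tilt [-0.0033 -0.0009] F [ 1.2 -0.   0. ] gap 0.659
-> [0.515  0.1886 0.012 ] [-0.011  0.014  0.01 ] turn -0.04
```

Close on the ball.

Call:
step_arm(increments=[0.0,0.0,0.01,0.0,0.45,0.0,0.0,0.01,0.0,0.55,0.0,0.0,0.01,0.0,0.65,0.0,0.0,0.01,0.0,0.75,0.0,0.0,0.01,0.0,0.75], grip_force=20)

```text
t: 3.48
tcp_pos: [0.515, 0.1882, 0.0117]
tool_rot: [0.313, 0.634, -0.314, 0.633]
force: [1.8, 0.5, 4.0]
finger_gap: 0.453
```

Call:
step_arm(increments=[-0.3,0.0,0.0,0.0,0.75,-0.7,0.0,0.0,0.0,0.75,-1.2,0.0,0.0,0.0,0.75,-1.7,0.0,0.0,0.0,0.75,-2.0,0.0,0.0,0.0,0.75])

```text
t: 4.1
tcp_pos: [0.5153, 0.1883, 0.1341]
tool_rot: [0.314, 0.634, -0.314, 0.634]
force: [0.2, -0.1, -0.2]
finger_gap: 0.45
```

Run:
```python
from h import *
go([[.5393,-.1965,.13]],[-2.5])
b=snapshot("side"); cv2.imwrite("pics/lift.png",cv2.resize(b[60:340,150:420],(700,726))[:600])
```

```text
t 4.10 p [0.5153 0.1883 0.1341] yaw 37.3 tilt [-0.0001 -0.0004] F [ 0.2 -0.1 -0.2] gap 0.450
-> [ 0.5393 -0.1965  0.13  ] [ 0.072 -3.57   5.344] turn 7.96
```

View pics/lift.png

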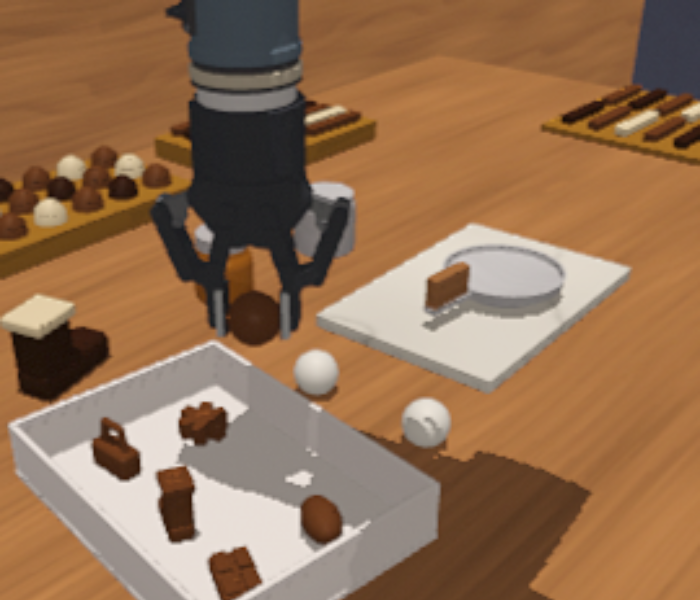

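The ball, at (254,318), is held between the finger tips, and the other five pieces are still in the crate. Now I carry it to the dish.

Call:
step_arm(increments=[-0.1,-0.3,0.4,0.7,0.75,-0.2,-0.7,1.0,1.6,0.75,-0.2,-1.1,1.6,2.5,0.75,-0.2,-1.5,2.2,3.4,0.75,-0.2,-1.9,2.8,4.2,0.75])

```text
t: 4.78
tcp_pos: [0.527, -0.0153, 0.148]
tool_rot: [0.425, 0.565, -0.424, 0.566]
force: [0.2, 0.5, -0.3]
finger_gap: 0.451
```

Run:
```python
from h import *
print(proj("side",[.5153,.1883,.1341+.013]), "seen ~248,182.6")
go([[.5393,-.1965,.13]],[-2.5])
```

```text
[[247.87156103 182.22489255]] seen ~248,182.6
t 4.78 p [ 0.527  -0.0153  0.148 ] yaw 16.2 tilt [0.0026 0.0003] F [ 0.2  0.5 -0.3] gap 0.451
-> [ 0.5393 -0.1965  0.13  ] [ 0.3   -0.646  2.957] turn 3.74
```

Call:
step_arm(increments=[0.05,-0.15,0.7,0.9,0.75,0.1,-0.3,1.4,1.8,0.75,0.2,-0.45,2.1,2.7,0.75,0.3,-0.6,2.7,3.5,0.75,0.3,-0.64,2.95,3.7,0.75])

```text
t: 5.4
tcp_pos: [0.5389, -0.1977, 0.1296]
tool_rot: [0.511, 0.489, -0.51, 0.489]
force: [-0.2, 0.1, -0.4]
finger_gap: 0.449
```

Run:
```python
from h import *
go([[.5393,-.1965,.08],[.5393,-.1965,.031]],[-2.5]*2)
```

```text
t 5.40 p [ 0.5389 -0.1977  0.1296] yaw -2.5 tilt [0.0016 0.0008] F [-0.2  0.1 -0.4] gap 0.449
-> [ 0.5393 -0.1965  0.08  ] [ 0.827  0.004 -0.019] turn 0.01
-> [ 0.5393 -0.1965  0.031 ] [ 1.644  0.002 -0.018] turn 0.01
```

Call:
step_arm(increments=[0.3,0.0,-0.02,0.0,0.75,0.65,0.0,-0.02,0.0,0.75,1.0,0.0,-0.02,0.0,0.75,1.3,0.0,-0.02,0.0,0.75,1.45,0.0,-0.02,0.0,0.75])

```text
t: 6.02
tcp_pos: [0.5387, -0.1955, 0.0417]
tool_rot: [0.511, 0.49, -0.51, 0.489]
force: [0.5, 0.4, -0.0]
finger_gap: 0.452
```

Run:
```python
from h import *
go([[.5393,-.1965,.029]],[-2.5])
```

```text
t 6.03 p [ 0.5387 -0.1955  0.0417] yaw -2.4 tilt [0.0001 0.0019] F [ 0.5  0.4 -0. ] gap 0.452
-> [ 0.5393 -0.1965  0.029 ] [0.211 0.011 0.017] turn 0.02
```

Call:
step_arm(increments=[0.08,0.01,0.01,0.0,0.75,0.14,0.01,0.01,0.0,0.75,0.18,0.01,0.01,0.0,0.75,0.21,0.01,0.01,0.0,0.75,0.21,0.01,0.01,0.0,0.75])

```text
t: 6.65
tcp_pos: [0.5393, -0.1962, 0.0292]
tool_rot: [0.511, 0.49, -0.51, 0.489]
force: [0.4, 1.1, 0.0]
finger_gap: 0.454
```

Run:
```python
from h import *
go([[.5393,-.1965,.029]],[-2.5])
```

```text
t 6.65 p [ 0.5393 -0.1962  0.0292] yaw -2.4 tilt [0.0003 0.0018] F [0.4 1.1 0. ] gap 0.454
-> [ 0.5393 -0.1965  0.029 ] [0.003 0.001 0.005] turn 0.02
```

Open slowly, then go straight up.

Call:
step_arm(increments=[0.0,0.0,0.0,0.0,0.52,0.0,0.0,0.0,0.0,0.49,0.0,0.0,0.0,0.0,0.46,0.0,0.0,0.0,0.0,0.42,-0.02,0.0,0.0,0.0,0.38])

```text
t: 7.28
tcp_pos: [0.5392, -0.1961, 0.0304]
tool_rot: [0.511, 0.49, -0.51, 0.489]
force: [-0.5, 0.1, -0.4]
finger_gap: 0.617
```

Call:
step_arm(increments=[-0.05,0.0,0.0,0.0,0.36,-0.15,0.0,0.0,0.0,0.35,-0.4,0.0,0.0,0.0,0.35,-0.8,0.0,0.0,0.0,0.35,-1.2,0.0,0.0,0.0,0.35])

```text
t: 7.9
tcp_pos: [0.5393, -0.1964, 0.104]
tool_rot: [0.511, 0.49, -0.51, 0.489]
force: [0.7, -1.3, -0.0]
finger_gap: 0.648
```

Run:
```python
from h import *
go([[.5432,-.1066,.12]],[-2.5])
b=snapshot("side"); a=snapshot("top"); cv2.imwrite("pics/raw_t.png",a); cv2.imwrite("pics/raw_s.png",b)
o=np.hstack([cv2.resize(a[180:290,270:400],(400,338)),cv2.resize(b[110:220,270:400],(400,338))]); cv2.imwrite("pics/dish.png",o)
```

```text
t 7.90 p [ 0.5393 -0.1964  0.104 ] yaw -2.4 tilt [0.0007 0.0015] F [ 0.7 -1.3 -0. ] gap 0.648
-> [ 0.5432 -0.1066  0.12  ] [-0.265  0.002 -1.498] turn 0.02
```

View pics/dish.png

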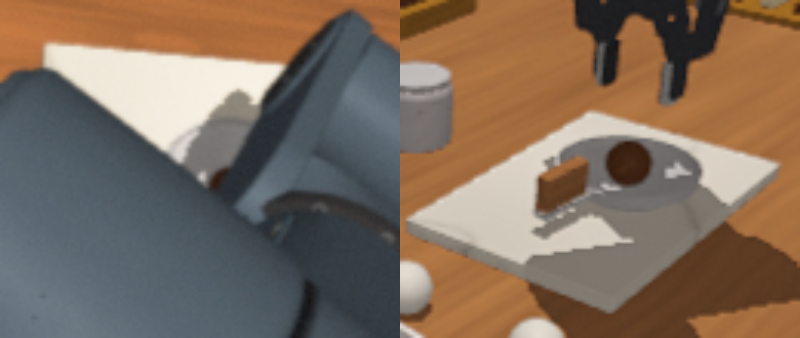

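The ball rests in the middle of the dish, side view (629,163), with the handle at (562,185). I'll refine the handle pose before gripping.

Run:
```python
from h import *
from scipy.optimize import minimize
T=cv2.resize(cv2.imread("pics/top0.png"),(512,384),interpolation=cv2.INTER_AREA); S=cv2.imread("pics/raw_s.png")
def mask(im,roi):
    h=cv2.cvtColor(im,cv2.COLOR_BGR2HSV); m=((h[...,1]>110)).astype(np.uint8); z=np.zeros_like(m); y0,y1,x0,x1=roi; z[y0:y1,x0:x1]=m[y0:y1,x0:x1]
    n,l,st,c=cv2.connectedComponentsWithStats(z); return (l==1+st[1:,4].argmax()).astype(np.uint8)
M={"top":mask(T,(224,244,295,326)),"side":mask(S,(158,185,310,334))}
print({k:(v.sum(),np.argwhere(v).min(0).tolist(),np.argwhere(v).max(0).tolist()) for k,v in M.items()})
def sdf(m):
    m=cv2.resize(m,None,fx=4,fy=4,interpolation=cv2.INTER_LINEAR); return m
M={k:sdf(v) for k,v in M.items()}
def cost(p):
    x,y,a=p[0],p[1],p[2]; c,s=np.cos(a),np.sin(a); e=0
    B=np.array([[x+c*i-s*j,y+s*i+c*j,k] for i in(-.027,.027) for j in(-.007,.007) for k in(.037,.070)])
    for k,m in M.items():
        q=cv2.convexHull(((proj(k,B)+.5)*4-.5).astype(np.float32)); z=np.zeros_like(m); cv2.fillConvexPoly(z,(q*16).round().astype(np.int32),1,shift=4); e+=1-(z&m).sum()/(z|m).sum()
    return e
x0=np.array([.5432,-.1066,np.radians(87.5)])
r=minimize(cost,x0,method="Nelder-Mead",options=dict(initial_simplex=x0+np.array([[0,0,0],[.004,0,0],[0,.004,0],[0,0,.08]]),xatol=1e-5,fatol=1e-4))
print(cost(x0),r.fun,r.x[:2].round(4),np.degrees(r.x[2]).round(1), "dish mid from it",(r.x[:2]-.09*np.array([np.cos(r.x[2]),np.sin(r.x[2])])).round(4))
```

```text
{'top': (np.uint64(113), [230, 300], [237, 320]), 'side': (np.uint64(201), [161, 314], [178, 330])}
0.6632704606876159 0.5247882078594412 [ 0.5458 -0.1034] 94.6 dish mid from it [ 0.5531 -0.1931]
```

Run:
```python
from h import *
T=cv2.resize(cv2.imread("pics/top0.png"),(512,384),interpolation=cv2.INTER_AREA); S=cv2.imread("pics/raw_s.png")
def draw(im,k,mid,a,roi,f=8,col=(0,255,0)):
    y0,y1,x0,x1=roi; o=cv2.resize(im[y0:y1,x0:x1],None,fx=f,fy=f,interpolation=cv2.INTER_CUBIC)
    c,s=np.cos(a),np.sin(a); x,y=mid[0]+.09*c,mid[1]+.09*s
    P=lambda X:((proj(k,X)+.5-[x0,y0])*f-.5).round().astype(np.int32)
    for z in(.037,.07):
        cv2.polylines(o,[P([[x+c*i-s*j,y+s*i+c*j,z] for i,j in((-.027,-.007),(-.027,.007),(.027,.007),(.027,-.007))])],True,col if z>.05 else (255,255,0),1)
    th=np.linspace(0,6.3,80); cv2.polylines(o,[P(np.c_[mid[0]+.063*np.cos(th),mid[1]+.063*np.sin(th),0*th+.04])],True,(0,0,255),1)
    return o
a=np.radians(87)
A=draw(T,"top",(.5393,-.1965),a,(210,275,295,375),5); B=draw(S,"side",(.5393,-.1965),a,(145,190,305,390),5)
o=np.zeros((A.shape[0]+0,800,3),np.uint8)
w=np.hstack([A,np.pad(B,((0,A.shape[0]-B.shape[0]),(0,0),(0,0)))]) ; cv2.imwrite("pics/ov.png",w[:, :800] if w.shape[1]>800 else w); print(w.shape)
```

```text
(325, 825, 3)
```

View pics/ov.png

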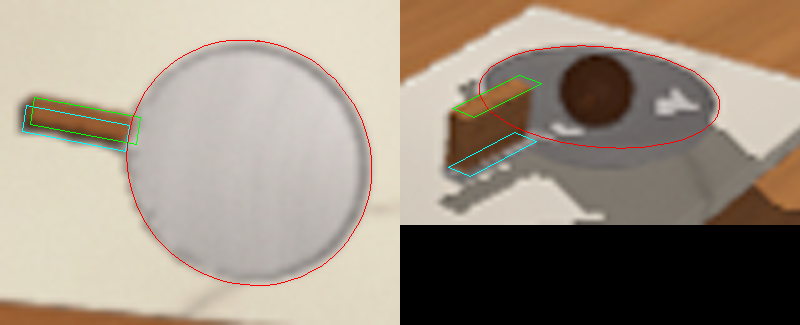

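The overlay agrees on yaw (about 87°). The real handle sits 3–4 mm further along +y than modelled, so I'll grip at (0.543, -0.1035).

Call:
step_arm(increments=[-0.2,0.0,-0.2,0.1,0.4,-0.27,0.0,-0.6,0.1,0.4,-0.27,0.0,-1.0,0.1,0.4,-0.27,0.0,-1.4,0.1,0.4,-0.27,0.0,-1.55,0.1,0.4])

```text
t: 8.62
tcp_pos: [0.5443, -0.1024, 0.1218]
tool_rot: [0.513, 0.486, -0.511, 0.489]
force: [-0.4, 0.3, 0.1]
finger_gap: 0.601
```

```bash
python3 -c "
from h import *
go([[.543,-.1035,.05],[.543,-.1035,.036]],[-3,-3])"
```

```text
t 8.62 p [ 0.5443 -0.1024  0.1218] yaw -2.8 tilt [ 0.0047 -0.001 ] F [-0.4  0.3  0.1] gap 0.601
-> [ 0.543  -0.1035  0.05  ] [ 1.197 -0.027  0.018] turn 0.04
-> [ 0.543  -0.1035  0.036 ] [ 1.43  -0.028  0.018] turn 0.04
```

Call:
step_arm(increments=[0.3,-0.02,0.02,0.0,0.4,0.7,-0.02,0.02,0.0,0.4,1.1,-0.02,0.02,0.0,0.4,1.35,-0.02,0.02,0.0,0.4,1.4,-0.02,0.02,0.0,0.4])

```text
t: 9.25
tcp_pos: [0.543, -0.1035, 0.0369]
tool_rot: [0.513, 0.487, -0.511, 0.488]
force: [-0.7, 0.0, 0.9]
finger_gap: 0.599
```

Run:
```python
from h import *
go([[.543,-.1035,.0365]],[-3])
b=snapshot("side"); cv2.imwrite("pics/grip.png",cv2.resize(b[100:215,260:400],(700,575),interpolation=cv2.INTER_CUBIC))
```

```text
t 9.25 p [ 0.543  -0.1035  0.0369] yaw -2.8 tilt [ 0.0029 -0.0003] F [-0.7  0.   0.9] gap 0.599
-> [ 0.543  -0.1035  0.0365] [ 0.007  0.001 -0.001] turn 0.04
```

View pics/grip.png

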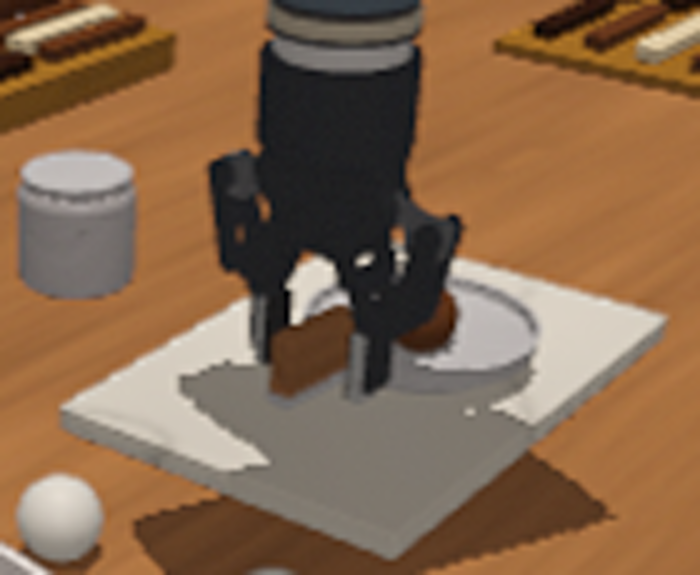

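The fingers straddle the handle at (310,350), with one finger on each side of the slab. I'll close gradually with 38 N.

Call:
step_arm(increments=[0.0,0.0,0.0,0.0,0.5,0.0,0.0,0.0,0.0,0.6,0.0,0.0,0.0,0.0,0.68,0.0,0.0,0.0,0.0,0.75,0.0,0.0,0.0,0.0,0.82], grip_force=38)

```text
t: 9.93
tcp_pos: [0.5435, -0.1037, 0.0374]
tool_rot: [0.513, 0.486, -0.511, 0.489]
force: [0.7, 0.4, 0.0]
finger_gap: 0.182
```

Call:
step_arm(increments=[0.0,0.0,0.0,0.0,0.9,0.0,0.0,0.0,0.0,1.0,0.0,0.0,0.0,0.0,1.0,0.0,0.0,0.0,0.0,1.0,0.0,0.0,0.0,0.0,1.0], grip_force=38)

```text
t: 10.55
tcp_pos: [0.5436, -0.1037, 0.0375]
tool_rot: [0.513, 0.486, -0.511, 0.489]
force: [0.1, -0.7, -0.1]
finger_gap: 0.163
```

Call:
step_arm(increments=[-0.03,0.0,0.0,0.0,1.0,-0.08,0.0,0.0,0.0,1.0,-0.15,0.0,0.0,0.0,1.0,-0.22,0.0,0.0,0.0,1.0,-0.28,0.0,0.0,0.0,1.0])

```text
t: 11.18
tcp_pos: [0.5436, -0.1037, 0.0546]
tool_rot: [0.513, 0.486, -0.511, 0.489]
force: [0.2, 0.5, -1.7]
finger_gap: 0.154
```

Run:
```python
from h import *
go([[.543,-.1035,.14]],[-3]); print(sense()["ft_torque"].round(3))
b=snapshot("side"); cv2.imwrite("pics/held.png",cv2.resize(b[100:215,260:400],(700,575),interpolation=cv2.INTER_CUBIC))
```

```text
t 11.18 p [ 0.5436 -0.1037  0.0546] yaw -2.8 tilt [ 0.0047 -0.001 ] F [ 0.2  0.5 -1.7] gap 0.154
-> [ 0.543  -0.1035  0.14  ] [-1.423 -0.003 -0.003] turn 0.04
[ 0.086 -0.029 -0.   ]
```

View pics/held.png

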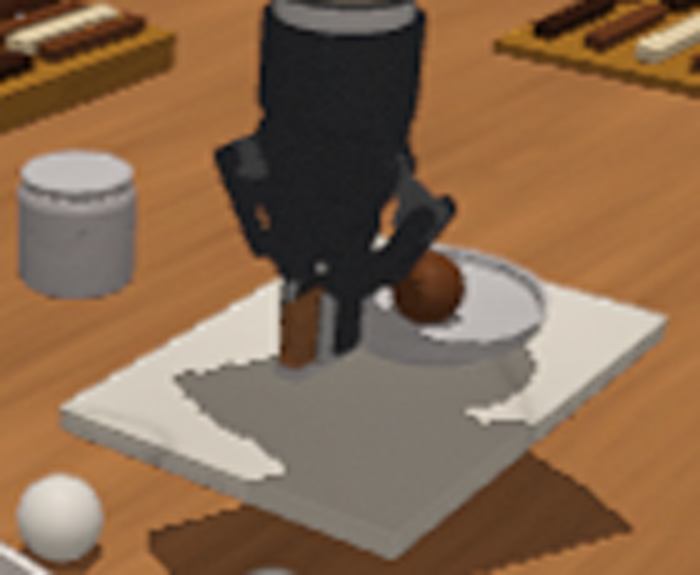

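The dish is off the board with the ball still in it at (428,287). I'll check the ball and rim positions against a level dish before going on.

```bash
cat >> h.py <<'E'
def ballfind(k,c,r=14):
    im=snapshot(k); h=cv2.cvtColor(im,cv2.COLOR_BGR2HSV); u,v=map(int,c); w=h[v-r:v+r+1,u-r:u+r+1]
    m=((w[...,1]>110)&(w[...,2]<170)).astype(np.uint8); n,l,st,ce=cv2.connectedComponentsWithStats(m); i=1+st[1:,4].argmax(); return im,st[i],ce[i]+[u-r,v-r]
E
python3 - <<'E'
from h import *
a=np.radians(87.2); t=sense()["tcp_pos"]
for L in(.09,.093):
    X=t+[-L*np.cos(a),-L*np.sin(a),0.0037]; print(L,X.round(4),proj("side",X))
im,st,c=ballfind("side",(345,157)); print(st,c, back("side",*c,.0583).round(4))
E
```

```text
0.09 [ 0.5394 -0.1937  0.0588] [[344.18686874 157.27165116]]
0.093 [ 0.5393 -0.1967  0.0588] [[344.84883078 156.93219627]]
[  7   7  14  14 140] [345.35714286 157.12142857] [ 0.5381 -0.1975  0.0583]
```

Ball within 1 px of the level-dish position; effective arm is about 93 mm. Lift.

Call:
step_arm(increments=[-0.05,0.0,0.0,0.0,1.0,-0.18,0.0,0.0,0.0,1.0,-0.35,0.0,0.0,0.0,1.0,-0.52,0.0,0.0,0.0,1.0,-0.65,0.0,0.0,0.0,1.0])

```text
t: 11.9
tcp_pos: [0.5439, -0.1039, 0.0948]
tool_rot: [0.513, 0.486, -0.511, 0.49]
force: [0.2, -0.2, -2.7]
finger_gap: 0.157
```

Call:
step_arm(increments=[-0.15,0.0,0.0,0.0,1.0,-0.32,0.0,0.0,0.0,1.0,-0.48,0.0,0.0,0.0,1.0,-0.6,0.0,0.0,0.0,1.0,-0.68,0.0,0.0,0.0,1.0])

```text
t: 12.52
tcp_pos: [0.5437, -0.1038, 0.1362]
tool_rot: [0.513, 0.486, -0.511, 0.49]
force: [0.5, -0.0, -1.9]
finger_gap: 0.157
```

```bash
cat >> h.py <<'E'
C0=np.array([.5393,-.1967]);C1=np.array([.557,-.1843]);Y0,Y1=-2.8,92.65
def arc(yaws,z=.138,L=.093):
    s=sense(); R=Ro.from_quat(s["tool_rot"]).as_matrix(); y=np.degrees(np.arctan2(R[1,1],R[0,1]))
    print("t %.2f"%s["t"],"p",s["tcp_pos"].round(4),"yaw %.1f"%y,"F",s["force"].round(1),"gap %.3f"%s["finger_gap"])
    for Y in yaws:
        f=(Y-Y0)/(Y1-Y0); a=np.radians(Y+90); P=np.r_[C0+f*(C1-C0)+L*np.array([np.cos(a),np.sin(a)]),z]
        print(Y,(R.T@(P-s["tcp_pos"])/.06).round(3),"turn %.2f"%(-(Y-y)/5))
E
python3 -c "
from h import *
arc([-1.3,1.7,5.7,9.7,13.7])"
```

```text
t 12.53 p [ 0.5437 -0.1038  0.1362] yaw -2.8 F [ 0.5 -0.  -1.9] gap 0.157
-1.3 [-0.031 -0.034 -0.003] turn -0.30
1.7 [-0.031 -0.106 -0.006] turn -0.90
5.7 [-0.032 -0.201 -0.003] turn -1.70
9.7 [-0.033 -0.296  0.008] turn -2.50
13.7 [-0.033 -0.388  0.025] turn -3.30
```

Call:
step_arm(increments=[-0.01,-0.035,0.0,-0.3,1.0,-0.02,-0.105,-0.005,-0.9,1.0,-0.03,-0.2,-0.003,-1.7,1.0,-0.03,-0.295,0.008,-2.5,1.0,-0.03,-0.39,0.025,-3.3,1.0])

```text
t: 13.15
tcp_pos: [0.5195, -0.104, 0.1374]
tool_rot: [0.437, 0.555, -0.435, 0.559]
force: [-0.3, 0.1, -1.5]
finger_gap: 0.161
```

```bash
python3 -c "
from h import *
s=sense();R=Ro.from_quat(s['tool_rot']).as_matrix(); y=np.degrees(np.arctan2(R[1,1],R[0,1]))
arc((y+np.array([4.5,9,13.5,18,22.5])).round(1))"
```

```text
t 13.15 p [ 0.5195 -0.104   0.1374] yaw 13.9 F [-0.3  0.1 -1.5] gap 0.161
18.4 [-0.01  -0.098  0.005] turn -0.90
22.9 [-0.01  -0.203  0.013] turn -1.80
27.4 [-0.011 -0.307  0.031] turn -2.70
31.9 [-0.011 -0.408  0.058] turn -3.60
36.4 [-0.012 -0.507  0.094] turn -4.50
```

Call:
step_arm(increments=[0.0,-0.1,0.005,-0.9,1.0,0.0,-0.205,0.013,-1.8,1.0,-0.01,-0.305,0.03,-2.7,1.0,-0.01,-0.41,0.058,-3.6,1.0,-0.01,-0.505,0.095,-4.5,1.0])

```text
t: 13.78
tcp_pos: [0.4907, -0.1167, 0.1376]
tool_rot: [0.318, 0.63, -0.317, 0.633]
force: [-0.2, -0.4, -1.0]
finger_gap: 0.158
```

```bash
python3 -c "
from h import *
s=sense();R=Ro.from_quat(s['tool_rot']).as_matrix(); y=np.degrees(np.arctan2(R[1,1],R[0,1]))
arc((y+np.array([4.5,9,13.5,18,22.5])).round(1))"
```

```text
t 13.78 p [ 0.4907 -0.1167  0.1376] yaw 36.6 F [-0.2 -0.4 -1. ] gap 0.158
41.1 [-0.007 -0.101  0.012] turn -0.90
45.6 [-0.007 -0.205  0.027] turn -1.80
50.1 [-0.008 -0.308  0.051] turn -2.70
54.6 [-0.008 -0.408  0.085] turn -3.60
59.1 [-0.008 -0.505  0.128] turn -4.50
```

Call:
step_arm(increments=[0.0,-0.1,0.012,-0.9,1.0,0.0,-0.205,0.027,-1.8,1.0,-0.005,-0.31,0.05,-2.7,1.0,-0.005,-0.41,0.085,-3.6,1.0,-0.005,-0.505,0.13,-4.5,1.0])

```text
t: 14.4
tcp_pos: [0.4704, -0.141, 0.1375]
tool_rot: [0.187, 0.681, -0.187, 0.683]
force: [0.2, -0.1, -2.4]
finger_gap: 0.158
```

```bash
python3 -c "
from h import *
s=sense();R=Ro.from_quat(s['tool_rot']).as_matrix(); y=np.degrees(np.arctan2(R[1,1],R[0,1]))
arc((y+np.array([4.5,9,13,17,20.5])).round(1))"
```

```text
t 14.40 p [ 0.4704 -0.141   0.1375] yaw 59.3 F [ 0.2 -0.1 -2.4] gap 0.158
63.8 [-0.008 -0.104  0.02 ] turn -0.90
68.3 [-0.008 -0.21   0.041] turn -1.80
72.3 [-0.008 -0.302  0.068] turn -2.60
76.3 [-0.008 -0.393  0.102] turn -3.40
79.8 [-0.008 -0.471  0.138] turn -4.10
```

Call:
step_arm(increments=[0.0,-0.1,0.02,-0.9,1.0,0.0,-0.21,0.04,-1.8,1.0,-0.005,-0.3,0.068,-2.6,1.0,-0.005,-0.39,0.1,-3.4,1.0,-0.005,-0.47,0.138,-4.1,1.0])

```text
t: 15.02
tcp_pos: [0.4625, -0.1695, 0.1375]
tool_rot: [0.062, 0.704, -0.062, 0.705]
force: [-0.1, 0.1, -1.9]
finger_gap: 0.161
```

```bash
python3 -c "
from h import *
arc([84.1,87.5,90.2,92,92.65])"
```

```text
t 15.03 p [ 0.4625 -0.1695  0.1375] yaw 80.0 F [-0.1  0.1 -1.9] gap 0.161
84.1 [-0.008 -0.103  0.025] turn -0.82
87.5 [-0.008 -0.186  0.043] turn -1.50
90.2 [-0.008 -0.251  0.062] turn -2.04
92 [-0.008 -0.294  0.076] turn -2.40
92.65 [-0.008 -0.309  0.082] turn -2.53
```

Call:
step_arm(increments=[0.0,-0.1,0.025,-0.8,1.0,0.0,-0.185,0.043,-1.5,1.0,-0.005,-0.25,0.06,-2.05,1.0,-0.005,-0.295,0.076,-2.4,1.0,-0.005,-0.31,0.08,-2.53,1.0])

```text
t: 15.65
tcp_pos: [0.4639, -0.1887, 0.1377]
tool_rot: [-0.016, 0.706, 0.017, 0.707]
force: [0.1, 0.1, -2.5]
finger_gap: 0.158
```

Call:
step_arm(increments=[0.0,0.0,0.0,0.0,1.0,0.0,0.0,0.0,0.0,1.0,0.0,0.0,0.0,0.0,1.0,0.0,0.0,0.0,0.0,1.0,0.0,0.0,0.0,0.0,1.0])

```text
t: 16.27
tcp_pos: [0.4638, -0.1887, 0.1377]
tool_rot: [-0.016, 0.706, 0.017, 0.707]
force: [0.0, 0.2, -3.0]
finger_gap: 0.155
```

Run:
```python
from h import *
arc([92.65]); s=sense(); t=s["tcp_pos"]; a=np.radians(92.65+90)
R=Ro.from_quat(s["tool_rot"]).as_matrix(); print("tilt",R[:2,0].round(4))
X=t+np.r_[-.093*np.cos(a),-.093*np.sin(a),.0037]; p=proj("side",X)[0]; print("expected ball",X.round(4),p,proj("top",X))
im,st,c=ballfind("side",p,18); print(st,c,back("side",*c,X[2]).round(4))
th=np.linspace(0,6.3,80); q=proj("side",np.c_[X[0]+.063*np.cos(th),X[1]+.063*np.sin(th),0*th+X[2]-.001])
T=snapshot("top"); u,v=p.astype(int); f=5; x0,y0=u-75,v-50
o=cv2.resize(im[y0:y0+110,x0:x0+150],None,fx=f,fy=f,interpolation=cv2.INTER_CUBIC); cv2.polylines(o,[((q+.5-[x0,y0])*f).astype(np.int32)],True,(0,0,255),1)
cv2.imwrite("pics/fin_s.png",o); cv2.imwrite("pics/fin_t.png",cv2.resize(T[130:310,120:420],(800,480),interpolation=cv2.INTER_CUBIC))
```

```text
t 16.27 p [ 0.4638 -0.1887  0.1377] yaw 92.7 F [ 0.   0.2 -3. ] gap 0.155
92.65 [-0.006  0.001  0.004] turn 0.00
tilt [0.0013 0.0002]
expected ball [ 0.5567 -0.1844  0.1414] [339.34554632 127.12766886] [[350.0190438  229.31748004]]
[  0   0  37  26 562] [338.7366548  118.44661922] [ 0.5949 -0.2407  0.1414]
```

View pics/fin_s.png

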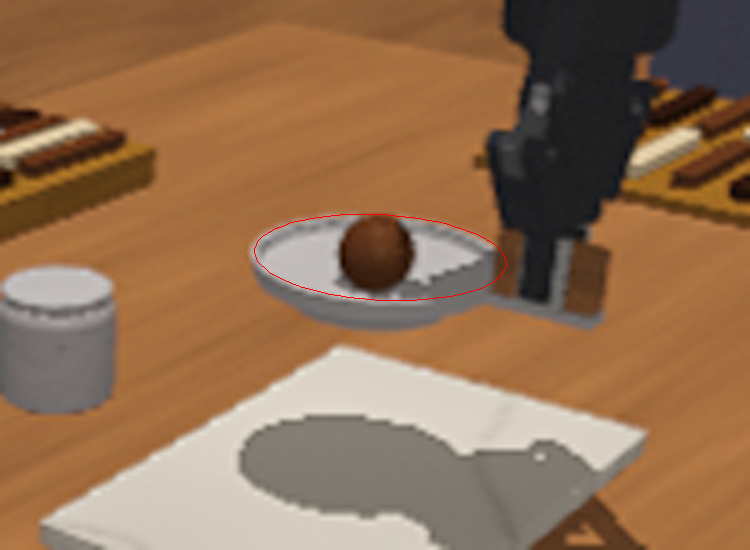

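View pics/fin_t.png

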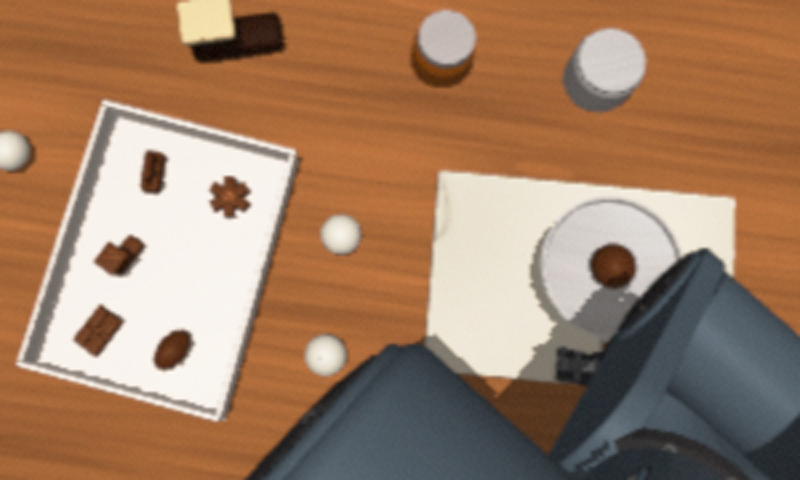

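Final pictures: the ball is in the dish at side (377,253) and top (613,266). The five other pieces, the jar, the tin and the big boot are where they were. I'll check the rim and tilt numerically.

Run:
```python
from h import *
from scipy.optimize import least_squares as LS
ims={k:snapshot(k) for k in("top","side")}
X=np.array([.5567,-.1844,.1404]); pts={}
for k,im in ims.items():
    g=cv2.GaussianBlur(cv2.cvtColor(im,cv2.COLOR_BGR2HSV)[...,1],(0,0),.7).astype(float)  # saturation: dish low, background higher
    P=[]
    for th in np.radians(np.arange(0,360,4)):
        d=np.array([np.cos(th),np.sin(th),0]); r=np.arange(.052,.074,.0005)
        q=proj(k,X+r[:,None]*d); v=cv2.remap(g.astype(np.float32),q[:,0].astype(np.float32)[None],q[:,1].astype(np.float32)[None],1)[0]
        dv=np.diff(v); i=dv.argmax()
        if 10<v[-8:].mean()-v[:8].mean() and dv[i]>1.0: P.append((np.degrees(th),r[i],*q[i]))
    pts[k]=np.array(P); print(k,len(P),[(int(a),int(1000*b)) for a,b,*_ in P])
```

```text
top 57 [(0, 71), (4, 71), (8, 72), (12, 73), (16, 71), (20, 72), (24, 73), (59, 63), (68, 64), (72, 64), (76, 65), (80, 64), (84, 65), (88, 64), (92, 64), (96, 63), (100, 65), (104, 65), (108, 65), (112, 66), (116, 65), (119, 66), (124, 66), (128, 65), (132, 64), (136, 63), (140, 65), (144, 64), (148, 64), (152, 63), (156, 63), (160, 62), (164, 63), (168, 62), (172, 62), (176, 65), (180, 65), (184, 64), (188, 56), (192, 54), (196, 53), (200, 53), (264, 52), (268, 54), (272, 59), (276, 61), (280, 65), (284, 68), (288, 58), (292, 59), (316, 59), (320, 59), (340, 73), (344, 73), (348, 72), (352, 73), (356, 72)]
side 61 [(0, 64), (4, 65), (8, 64), (12, 65), (16, 63), (20, 64), (24, 65), (28, 65), (32, 65), (36, 65), (40, 64), (44, 66), (48, 66), (52, 67), (56, 67), (59, 67), (64, 70), (68, 72), (72, 73), (172, 68), (176, 65), (180, 65), (184, 62), (188, 62), (192, 60), (196, 58), (200, 58), (204, 56), (208, 57), (212, 58), (216, 56), (220, 58), (224, 58), (228, 60), (232, 61), (236, 60), (239, 62), (244, 61), (248, 62), (252, 57), (256, 60), (260, 60), (264, 59), (268, 62), (272, 59), (276, 58), (280, 60), (284, 55), (288, 61), (292, 69), (316, 63), (320, 58), (324, 59), (328, 65), (332, 62), (336, 63), (340, 62), (344, 59), (348, 66), (352, 61), (356, 60)]
```

Run:
```python
from h import *
from scipy.optimize import least_squares as LS
from scipy.spatial import cKDTree
ims={k:snapshot(k) for k in("top","side")}
X=np.array([.5567,-.1844,.1404]); pts={}; b={}
for k,im in ims.items():
    h=cv2.cvtColor(im,cv2.COLOR_BGR2HSV); g=cv2.GaussianBlur(h[...,1],(0,0),.7).astype(np.float32); P=[]
    for A in (range(60,184,4) if k=="top" else [*range(0,60,4),*range(200,290,4)]):
        th=np.radians(A); r=np.arange(.052,.074,.0005); q=proj(k,X+r[:,None]*np.array([np.cos(th),np.sin(th),0])).astype(np.float32)
        v=cv2.remap(g,q[:,:1],q[:,1:],1)[:,0]; i=np.diff(v).argmax(); P.append(q[i:i+2].mean(0))
    pts[k]=np.array(P)
    u,v=proj(k,X)[0].round().astype(int); w=h[v-11:v+12,u-11:u+12]; m=((w[...,1]>120)&(w[...,2]<160)).astype(np.uint8)
    yy,xx=np.mgrid[-11:12,-11:12]; m[np.hypot(xx,yy)>10]=0
    n,l,st,c=cv2.connectedComponentsWithStats(m); i=1+st[1:,4].argmax(); b[k]=c[i]+[u-11,v-11]; print(k,st[i],b[k].round(2))
r=LS(lambda p:np.r_[proj("top",p)[0]-b["top"],proj("side",p)[0]-b["side"]],X); print("ball",r.x.round(4),r.fun.round(2))
th=np.linspace(0,2*np.pi,1500); a=np.radians(182.65)
def res(p):
    R=Ro.from_euler("zyx",[a,p[3],p[4]]).as_matrix(); C=np.c_[.063*np.cos(th),.063*np.sin(th),0*th]@R.T+p[:3]
    return np.r_[tuple(cKDTree(proj(k,C)).query(q)[0] for k,q in pts.items())]
f=LS(res,np.r_[X,0.01,0.01],loss="soft_l1",f_scale=.5,x_scale=[.01,.01,.01,.1,.1],diff_step=1e-3)
print("rim",f.x[:3].round(4),"tilt deg",np.degrees(f.x[3:]).round(1),"rms px",np.sqrt((res(f.x)**2).mean()).round(2))
s=sense(); print(s["t"],s["tcp_pos"],abs(s["qd"]).max().round(4))
```

```text
top [  3   4  16  15 181] [349.48 229.27]
side [  4   4  14  15 170] [338.72 126.99]
ball [ 0.557  -0.1827  0.1421] [-0.08 -0.18  0.22  0.02]
rim [ 0.5579 -0.1825  0.1386] tilt deg [-1.9 -1.6] rms px 0.55
16.575 [ 0.46385925 -0.1887537   0.13766346] 0.0011
```

```bash
python3 -c "
from station import sign_off; print(sign_off())"
```

```text
the job is handed in; nothing more can be done
None
```

The job is done and handed in at about 16.6 s on the robot's clock. I picked the brown ball out of the crate and released it about 2 mm above its resting place in the middle of the dish. I then gripped the dish handle at 38 N, lifted it, and turned it about 95° anticlockwise, pivoting about the ball. The extra 5° squares the handle with the board's near edge. The arm is still holding it there.

**Last checks:**
- **Ball:** triangulated at (0.557, -0.183, 0.142). That is within 1 mm of the fitted rim centre and about 2 mm from the board's middle.
- **Height:** the dish underside is about 10 cm above the board.
- **Direction:** the gripper is at 92.7° and the measured board asks for 92.65°. The tool axis is vertical and the arm is still.
- **Other things:** in the last top picture the five other pieces were still in the crate, and the jar, tin and big boot looked undisturbed.

**Checks that disagreed:**
- A first box fit of the handle gave 94.6°, against about 87° from the rim and handle. It matched the pictures poorly, so I overruled it with an overlay.
- The grip landed about 3 mm further out along the handle than the nominal 90 mm. I allowed for this in the final position.
- The last rim fit gave a dish tilt of about 2°, and I put that down to edge noise (0.55 px). A slight sag of about 1° cannot be ruled out.

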